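Fetch the rear padlock from a crowded hook

ROBOT

A 6-joint arm with a two-finger parallel gripper is mounted at the origin on the work surface. World frame = base frame: x ahead of the robot, y to its left, z up, the work surface at z = 0. Lengths are in m, angles in rad, forces in N, time in s.
With the tool pointing down it reaches from about 0.25 to 0.775 m from the base axis. Payload 4 kg.
Tool frame: the origin (TCP) lies midway between the tips of the shut fingers; the grasp point (between the pads) lies grip_point_offset behind it (grip_point_offset is the distance from the TCP to the grasp point, in m); z points along the fingers, y is the line along which they close (so a half turn about z gives the same grasp; the last joint's range is limited). The gripper opens to 94 mm and grips with 3 to 60 N. Pads are 16 mm wide; open, the fingers measure 119 mm over their backs; the gripper's body (75 mm by 177 mm) begins 78 mm behind the grasp point.
Start: joints at [-1.374, 0.087, 1.371, -0, 1.684, -0.103], TCP at [0.162, -0.525, 0.206] pointing down, gripper open.
Joint ranges: [-3.1, 3.1], [-0.76, 2.03], [0.27, 2.55], [-1.08, 4.22], [0.17, 2.65], [-2.57, 2.57]. Speed limits (rad/s): [2.79, 2.79, 3.14, 3.14, 3.14, 3.14].

INTERFACE

Orientations are given as [roll, pitch, yaw] about the fixed x, y, z axes, in that order (R = Rz(yaw) Ry(pitch) Rx(roll)).
In Python, from bench import * gives the robot as it stands. The module is installed in compiled form; this text tells all that it offers.
- The arm moves only by the tool apply_moves, never from a script. Its argument "commands" is a list of rows, each a list of 7 numbers: the turn, a rotation vector about the world's x, y, z in rad, then the shift along the world's x, y, z in m, then the opening in per cent of the stroke, from 0 (shut) to 100 (fully open). In form: [[ax, ay, az, x, y, z, jaw], ...]. A call has exactly 5 rows; each row is the pose to reach, as a shift and turn from the pose commanded when the call began; what a row does not reach only later rows make up. A row lasts 1/10 s, in which the tool goes at most 50 mm and 8.59 degrees, less where a joint would pass 70% of its speed; a pose out of reach is approached as far as the arm can. A call with a gripper value outside its range is refused whole. The fingers move at their own pace and stop on an object; the grip force is fixed at half the most. Time passes only in rows, so rows that repeat a pose let the fingers close, or fill a call up. It gives the time, the measured TCP pose, the force, the opening and the grip force at its end, in the units of the state.
- get_obs(): the state, without advancing time (a new reading comes with each control period).
- snapshot(name): name is "scene" or "top" or "wrist"; returns a dict with "pixels" (420x560x3 uint8, red, green, blue), "vertical_fov" (degrees; the focal length in pixels is half the picture's height over the tangent of half this angle, whatever the lens; pixels are square), "cx", "cy" (the principal point, pixels), "k1" (the pictures are not rectified: a ray, as slopes to the right and down, at radius r is drawn at 1 + k1 r^2 times it, then the intrinsics apply), "rvec" (rotation vector, rad) and "tvec" (3), from world to camera coordinates, as OpenCV has them. Camera axes: x right, y down, z forward; pixel columns grow to the right and rows downward; lengths in m; the calibration is good to about 2 mm. A picture is of the moment at which its call begins. There is no depth.
- close_job(): hands the job in; it is judged then, once.
Trained networks look in the newest picture that a camera, given by its name, has taken for a name from the list of things; names that differ only in an ending like _2 or _b are one class to them, and where a whole thing is asked for, a point or a joint stands for the part that bears it (a point fixed in the world has none). Each returns a list of dicts, best first, with "score" (0 to 1); they miss things now and then, are a little off and sometimes report something else, mostly with a low value. They report only what shows in the picture. A call takes as long as a camera call. They do not tell look-alikes from the thing itself.
- masks_of(camera, query): "mask" (420x560 bool, what is visible of it) and "extent" ([left, top, right, bottom] in pixels, round what is visible of it).
- place_of(camera, query): "pixel" ([column, row] in pixels: a listed point, or the origin of a listed thing).
The state is a dict: "time": time; "joint_positions": joint angles; "qvel": joint speeds; "joint_torque": joint torques, N m; "tool_pos": TCP position; "ee_rot": TCP orientation; "wrist_force": force on the tool from outside, world axes, zero at the start; "wrist_torque": the same for the moment, N m; "width": finger opening in m; "finger_force": force on a finger pad.
Only numpy, scipy, OpenCV 4.12 (cv2) and the standard library are available. Lean on these libraries where they do the work, as an engineer would, in place of code of your own. Each camera call takes 0.05 s, during which the arm holds its last target. There are 200 camera calls.

TASK

Two padlocks hang one behind the other on the same hook. First move the front one over to the empty hook and leave it hanging there, then take the rear one off and leave it standing upright in the tray.

Things in the scene. Friction and masses are not known exactly. Their poses are not given: they have to be found in the camera images.
- front_lock_grip (a point): Front (nearer the robot) of two like brass padlocks on one hook. Body 25 (x) x 50 (y) x 40 mm high, about 0.2 kg; steel shackle of 8 mm bar on top, 40 mm wide, 32 high, its opening 24 x 24. Point: 8 mm below the body's top face, 32 above its underside. z up, x along the hook to its post. The hook's wire is 29 mm above the point, its tip 30 to 36 mm ahead (-x). Sides free: grip across y from above.
- rear_lock_grip (a point): Rear (farther from the robot) of the two padlocks, same size and make, 40 to 50 mm behind the front one on the same hook. Point and axes as for the front one. The hook's wire is 29 mm above the point, its tip 72 to 82 mm ahead (-x), the post's near face about 49 mm behind.
- empty_hook (a point): The empty hook, like the loaded one: level wire 5 mm thick, 160 mm above the bench, from a thin steel post (12 mm thick, 166 high) towards the robot, with a tip turned up 6 mm. Point: on the wire's axis, 79 mm ahead of the post; tip 47 mm ahead of the point. x along the wire to the post, z up. A lock hangs with its point 29 mm below the wire; lifted 6 to 18 mm from there it passes the tip.
- tray_in (a point): A shallow dark steel tray fixed to the bench, 130 (x) x 160 (y) mm outside, walls 4 mm thick and 22 mm high, open on top. Point: centre of its inner floor, 4 mm above the bench; z up.
There are look-alikes about, which are no part of the job. What is shaped like the part that bears rear_lock_grip but orange or purple is not meant.

How it is judged:
By the outcome, as a careful person would: the job done as asked, in the order asked, and still so for the second after the job is handed in, with the robot touching nothing.
It also fails if it takes over 58 s, if anything falls off the work surface, if the arm or the gripper's body presses on something with over 40 N, if the wrist force passes 120 N, or if a joint passes its speed limit or range.

## Working session

There is one attempt and no reset: what is moved stays moved. The work goes in short steps, Python scripts to look and compute and a tool call to move; the robot and the scene stay as the last step left them, time stands still between calls to the robot, and variables do not carry over. Pictures are saved under pics/ and viewed, at most 10 in all, crops included, and the job is handed in when it is done.

Besides the shell and the picture viewer there is one more tool, called after ">>>" as name(argument=value, ...) on one line, values as JSON. apply_moves: Moves the arm, as the interface text tells. Its arguments: {"type":"object","properties":{"commands":{"type":"array"}},"required":["commands"]}

```bash
mkdir -p pics; cat > h.py <<'E'
from bench import *
import numpy as np, cv2
def cam(s):
    f=210/np.tan(np.radians(s["vertical_fov"])/2)
    K=np.array([[f,0,s["cx"]],[0,f,s["cy"]],[0,0,1.]]);D=np.array([s["k1"],0,0,0,0.])
    return K,D,np.array(s["rvec"],float),np.array(s["tvec"],float)
def ray(s,p):
    K,D,r,t=cam(s);R=cv2.Rodrigues(r)[0]
    q=cv2.undistortPoints(np.array([[p]],float),K,D)[0,0]
    d=R.T@np.array([q[0],q[1],1]);return -R.T@t,d/np.linalg.norm(d)
def tri(obs):
    A=0;b=0;L=[]
    for s,p in obs:
        o,d=ray(s,p);P=np.eye(3)-np.outer(d,d);A=A+P;b=b+P@o;L.append((o,P))
    x=np.linalg.solve(A,b);return x,[round(float(np.linalg.norm(P@(x-o)))*1000,1) for o,P in L]
def atz(s,p,z):
    o,d=ray(s,p);return o+d*(z-o[2])/d[2]
def proj(s,X):
    K,D,r,t=cam(s);return cv2.projectPoints(np.array([X],float),r,t,K,D)[0][0,0]
def save(s,n,crop=None,k=1):
    im=s["pixels"][:,:,::-1]
    if crop: a,b,c,d=crop;im=im[b:d,a:c]
    cv2.imwrite("pics/"+n,cv2.resize(im,None,fx=k,fy=k,interpolation=cv2.INTER_CUBIC))
E
python3 - <<'E'
from h import *
import pickle
S={}
for c in ["scene","top","wrist"]:
    s=S[c]=snapshot(c)
    for q in ["front_lock_grip","rear_lock_grip","empty_hook","tray_in"]:
        print(c,q,[(np.round(d["pixel"]).tolist(),round(d["score"],2)) for d in place_of(c,q)])
pickle.dump(S,open("S.pkl","wb"))
im=np.vstack([np.hstack([S["scene"]["pixels"],S["top"]["pixels"]])])[:,:,::-1]
save(S["scene"],"s0.png",None,1.4);save(S["top"],"t0.png",None,1.4)
print(get_obs())
E
```

```text
scene front_lock_grip [([354.0, 201.0], 0.84)]
scene rear_lock_grip [([424.0, 270.0], 0.89), ([284.0, 234.0], 0.74), ([184.0, 214.0], 0.72), ([350.0, 328.0], 0.71), ([357.0, 221.0], 0.69), ([400.0, 218.0], 0.65)]
scene empty_hook [([183.0, 211.0], 0.98)]
scene tray_in [([338.0, 175.0], 0.79)]
top front_lock_grip []
top rear_lock_grip [([160.0, 226.0], 0.93), ([271.0, 218.0], 0.85), ([155.0, 167.0], 0.85), ([235.0, 130.0], 0.77)]
top empty_hook [([370.0, 211.0], 0.7)]
top tray_in [([211.0, 296.0], 0.57)]
wrist front_lock_grip []
wrist rear_lock_grip []
wrist empty_hook []
wrist tray_in []
{'time': 0.75, 'joint_positions': array([-1.37409136e+00,  8.71444732e-02,  1.37067430e+00, -9.66068823e-06,
        1.68360597e+00, -1.03084934e-01]), 'qvel': array([ 6.91518581e-05, -5.27247325e-04, -8.49754951e-04,  7.52600573e-05,
        4.73454093e-04,  1.15492435e-03]), 'joint_torque': array([ 7.80125938e-04, -3.39952898e+01, -3.02551210e+01,  7.20327767e-02,
        2.35331134e-02,  3.75633135e-06]), 'tool_pos': array([ 0.16243054, -0.52549198,  0.20554931]), 'ee_rot': array([3.14142662e+00, 2.68267660e-05, 2.99788808e-01]), 'wrist_force': array([-1.64053271, -0.95634476,  0.53551596]), 'wrist_torque': array([ 0.03810343,  0.02339101, -0.00704905]), 'finger_force': 0.0, 'width': 0.09399339814473676}
```

View pics/s0.png

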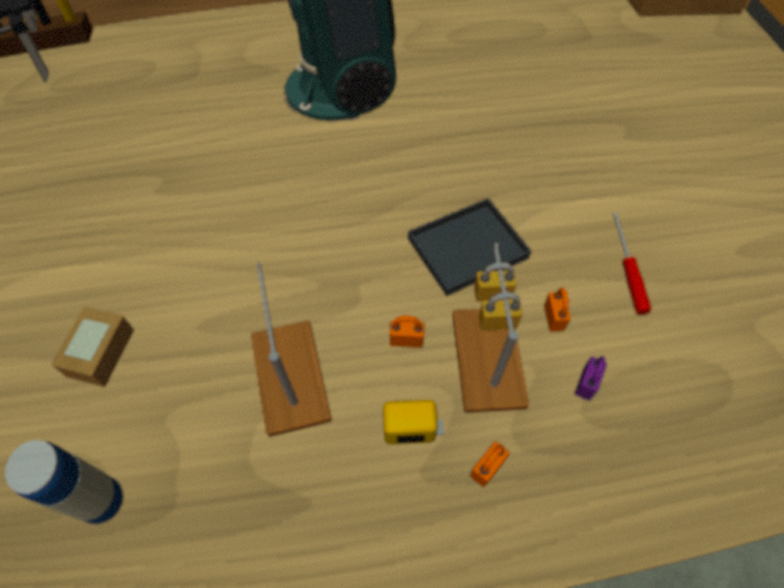

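View pics/t0.png

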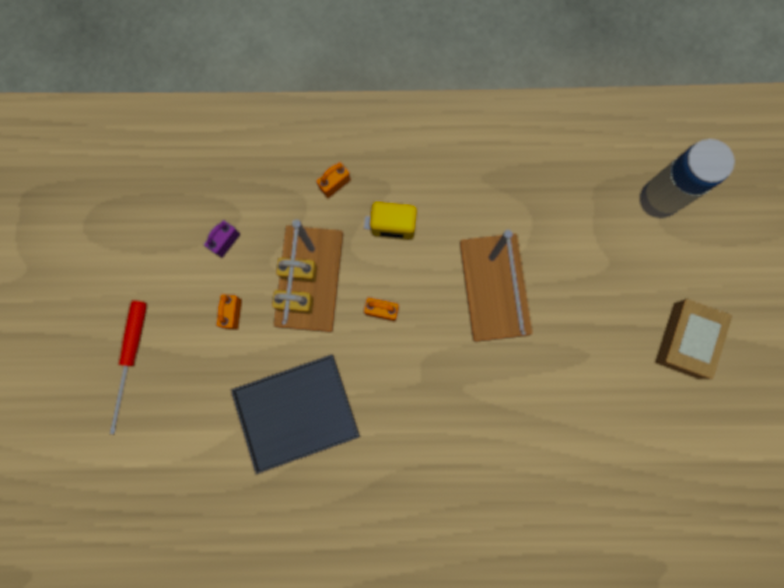

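The brass pair on the loaded hook are the ones wanted: front in scene (354,201) and rear (357,221), or top (208,214) and (210,192). The possible mix-ups are:
- Orange locks at scene (284,234), (400,218) and (350,328).
- A purple lock at scene (424,270).
- A yellow tape measure at scene (293,301).

The empty hook is at scene (183,211) and the tray at (338,175).

```bash
python3 - <<'E'
from h import *
import pickle
S=pickle.load(open("S.pkl","rb"));s,t=S["scene"],S["top"]
P={"Lpost":((514,335),(297,221)),"Ltip":((497,245),(286,322)),"Epost":((274,356),(508,233)),"Etip":((260,264),(524,333)),
"Fsh":((498,267),(292,301)),"Rsh":((503,296),(295,268))}
for k,(a,b) in P.items():
    x,e=tri([(s,np.array(a)/1.4),(t,np.array(b)/1.4)]);print(k,x.round(4),e, atz(t,np.array(b)/1.4,.16).round(4))
print("empty",atz(s,(183,211),.16).round(4),atz(t,(370,211),.16).round(4),tri([(s,(183,211)),(t,(370,211))]))
print("tray",atz(s,(338,175),.004).round(4),atz(t,(211,296),.004).round(4),tri([(s,(338,175)),(t,(211,296))]))
c=np.array([atz(t,np.array(p)/1.4,.022) for p in [(333,356),(359,437),(257,472),(232,390)]]);print(c.round(4),c.mean(0))
print("front",atz(s,(354,201),.131),"rear",atz(s,(357,221),.131))
save(s,"c1.png",(310,150,400,310),3.7)
E
```

```text
Lpost [0.7075 0.1526 0.1695] [2.1, 2.1] [0.7096 0.1521 0.16  ]
Ltip [0.5749 0.1667 0.1662] [3.1, 3.1] [0.5749 0.1646 0.16  ]
Epost [ 0.6878 -0.1245  0.1654] [1.8, 1.8] [ 0.6892 -0.1274  0.16  ]
Etip [ 0.5558 -0.1377  0.1667] [3.2, 3.2] [ 0.5565 -0.1422  0.16  ]
Fsh [0.6034 0.1612 0.158 ] [3.6, 3.6] [0.6022 0.1573 0.16  ]
Rsh [0.647  0.1569 0.1582] [2.7, 2.7] [0.646 0.154 0.16 ]
empty [ 0.5985 -0.1418  0.16  ] [ 0.6055 -0.1368  0.16  ] (array([ 0.60432367, -0.13764788,  0.1683246 ]), [2.4, 2.4])
tray [0.453  0.1873 0.004 ] [0.4532 0.1758 0.004 ] (array([0.45433449, 0.18095475, 0.0064324 ]), [5.6, 5.6])
[[0.5387 0.1179 0.022 ]
 [0.4199 0.0792 0.022 ]
 [0.373  0.2271 0.022 ]
 [0.4907 0.2673 0.022 ]] [0.45557569 0.1728642  0.022     ]
front [0.60793694 0.16485342 0.131     ] rear [0.65038266 0.15924086 0.131     ]
```

View pics/c1.png

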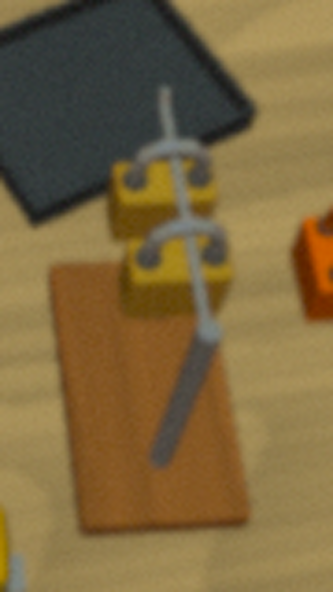

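The crop confirms two brass locks on the loaded hook, with the orange one off to the side. Moving up and over to the hook for a wrist view.

>>> apply_moves(commands=[[0,0,-0.08,0.005,0.02,0.04,100],[0,0,-0.16,0.02,0.05,0.075,100],[0,0,-0.24,0.04,0.09,0.095,100],[0,0,-0.32,0.065,0.13,0.1,100],[0,0,-0.4,0.09,0.17,0.1,100]])

```text
time: 1.25
tool_pos: [0.2532, -0.3546, 0.3075]
ee_rot: [3.138, -0.003, -0.105]
wrist_force: [0.3, 0.3, 0.4]
width: 0.0936
finger_force: 0.0
```

>>> apply_moves(commands=[[0,0,0,0.025,0.043,0,100],[0,0,0,0.05,0.086,0,100],[0,0,0,0.075,0.129,0,100],[0,0,0,0.1,0.172,0,100],[0,0,0,0.125,0.215,0,100]])

```text
time: 1.75
tool_pos: [0.378, -0.1386, 0.3059]
ee_rot: [3.141, -0.001, -0.101]
wrist_force: [0.8, -1.3, 0.5]
width: 0.0943
finger_force: 0.0
```

>>> apply_moves(commands=[[0,0,0,0.022,0.044,0,100],[0,0,0,0.045,0.088,0,100],[0,0,0,0.067,0.132,0,100],[0,0,0,0.09,0.176,0,100],[0,0,0,0.113,0.22,0,100]])

```text
time: 2.25
tool_pos: [0.491, 0.0816, 0.3058]
ee_rot: [3.141, -0.001, -0.1]
wrist_force: [0.5, -1.2, -0.1]
width: 0.0942
finger_force: 0.0
```

>>> apply_moves(commands=[[0,0,0,0.02,0.04,0,100],[0,0,0,0.04,0.08,0,100],[0,0,0,0.04,0.08,0,100],[0,0,0,0.04,0.08,0,100],[0,0,0,0.04,0.08,0,100]])

```text
time: 2.75
tool_pos: [0.5302, 0.1586, 0.3059]
ee_rot: [3.141, -0.0, -0.101]
wrist_force: [0.3, -0.9, 0.2]
width: 0.094
finger_force: 0.0
```

```bash
python3 - <<'E'
from h import *
import pickle,bench
print([n for n in dir(bench) if not n.startswith('_')], getattr(bench,'grip_point_offset',None))
o=get_obs();print(o["time"],o["tool_pos"],o["ee_rot"])
s=snapshot("wrist");pickle.dump(s,open("w1.pkl","wb"))
for q in ["front_lock_grip","rear_lock_grip","tray_in"]:
    print(q,[(np.round(d["pixel"],1).tolist(),round(d["score"],2),atz(s,d["pixel"],.131).round(4)) for d in place_of("wrist",q)])
save(s,"w1.png",None,1.4)
E
```

```text
['IKError', 'close_job', 'get_obs', 'grip_point_offset', 'masks_of', 'place_of', 'snapshot'] 0.0188
2.75 [0.53017882 0.15863929 0.3058661 ] [ 3.14112321e+00 -3.55795257e-04 -1.01167200e-01]
front_lock_grip [([264.4, 117.6], 0.64, array([0.6088, 0.1658, 0.131 ])), ([270.2, 228.2], 0.31, array([0.4921, 0.1726, 0.131 ]))]
rear_lock_grip [([158.0, 35.0], 0.76, array([0.6941, 0.258 , 0.131 ])), ([179.3, 127.6], 0.72, array([0.6078, 0.253 , 0.131 ])), ([262.6, 73.4], 0.71, array([0.6504, 0.1628, 0.131 ])), ([357.3, 110.1], 0.66, array([0.6064, 0.0721, 0.131 ]))]
tray_in [([266.9, 226.9], 0.6, array([0.494, 0.176, 0.131]))]
```

View pics/w1.png

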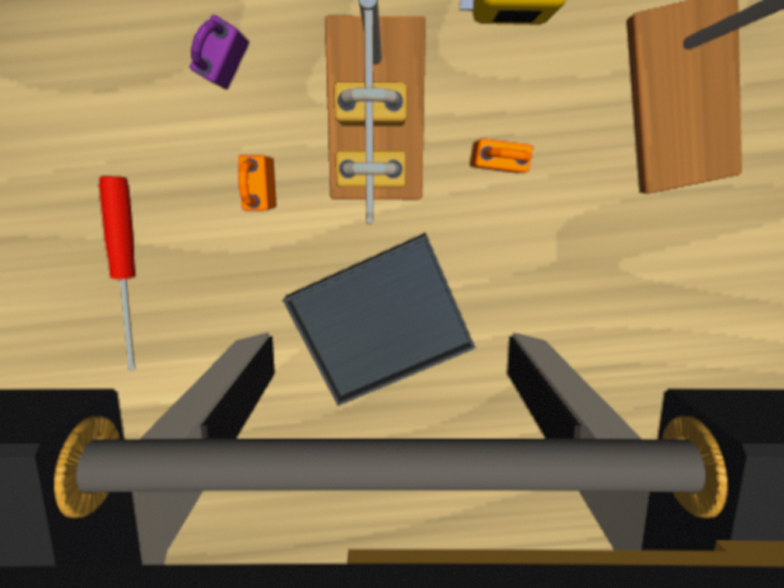

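The wrist view shows the wire running straight up the picture, tip at (264,158) and post at (263,3), so the yaw is right. The front shackle is at (264,120) and the rear one at (264,71).

```bash
python3 - <<'E'
from h import *
import pickle
S=pickle.load(open("S.pkl","rb"));s,t=S["scene"],S["top"];w=pickle.load(open("w1.pkl","rb"))
print("F",tri([(s,(354,201)),(w,(264.4,117.6))]),"R",tri([(s,(357,221)),(w,(262.6,73.4))]))
for k,a,b in [("tip",(497,245),(370,220)),("Fsh",(498,267),(370,167)),("Rsh",(503,296),(370,95))]:
    print(k,tri([(s,np.array(a)/1.4),(w,np.array(b)/1.4)]),atz(w,np.array(b)/1.4,.163).round(4))
c=np.array([atz(w,np.array(p)/1.4,.022) for p in [(285,298),(426,234),(474,347),(340,404)]]);print(c.round(4),c.mean(0))
d=c[1]-c[0];print(np.arctan2(d[1],d[0]))
E
```

```text
F (array([0.60856866, 0.16520007, 0.13166002]), [0.6, 0.6]) R (array([0.64999998, 0.16134248, 0.12929643]), [1.7, 1.7])
tip (array([0.57265589, 0.1697675 , 0.16352584]), [1.2, 1.2]) [0.5721 0.1687 0.163 ]
Fsh (array([0.60620408, 0.16430458, 0.16154279]), [0.6, 0.6]) [0.6064 0.1648 0.163 ]
Rsh (array([0.64988957, 0.15910974, 0.1623369 ]), [0.8, 0.8]) [0.6501 0.1599 0.163 ]
[[0.4916 0.2702 0.022 ]
 [0.5414 0.1229 0.022 ]
 [0.4196 0.0832 0.022 ]
 [0.3698 0.2298 0.022 ]] [0.45560012 0.17651974 0.022     ]
-1.2445389908984212
```

>>> apply_moves(commands=[[0,0,0,0.045,0.003,0,100],[0,0,0,0.077,0.006,-0.01,100],[0,0,0,0.077,0.006,-0.055,100],[0,0,0,0.077,0.006,-0.1,100],[0,0,0,0.077,0.006,-0.13,100]])

```text
time: 3.45
tool_pos: [0.6063, 0.1643, 0.1718]
ee_rot: [3.14, 0.004, -0.102]
wrist_force: [-0.5, -0.1, -0.5]
width: 0.094
finger_force: 0.0
```

>>> apply_moves(commands=[[0,0,0,0,0,-0.025,100],[0,0,0,0,0,-0.05,100],[0,0,0,0,0,-0.064,100],[0,0,0,0,0,-0.064,70],[0,0,0,0,0,-0.064,40]])

```text
time: 3.95
tool_pos: [0.6079, 0.1653, 0.1127]
ee_rot: [-3.141, -0.001, -0.101]
wrist_force: [-0.8, 0.0, 0.6]
width: 0.0815
finger_force: 0.0
```

>>> apply_moves(commands=[[0,0,0,0,0,0,40],[0,0,0,0,0,0,40],[0,0,0,0,0,0,30],[0,0,0,0,0,0,30],[0,0,0,0,0,0,30]])

```text
time: 4.45
tool_pos: [0.6077, 0.1656, 0.1121]
ee_rot: [-3.142, -0.001, -0.1]
wrist_force: [-1.4, -0.3, 1.7]
width: 0.0496
finger_force: 30.0
```

>>> apply_moves(commands=[[0,0,0,0,0,0.006,30],[0,0,0,0,0,0.012,30],[0,0,0,0,0,0.012,30],[0,0,0,-0.01,0.001,0.012,30],[0,0,0,-0.02,0.002,0.012,30]])

```text
time: 4.95
tool_pos: [0.5864, 0.1675, 0.1229]
ee_rot: [3.141, 0.001, -0.1]
wrist_force: [-0.9, 0.5, -2.8]
width: 0.0493
finger_force: 30.0
```

>>> apply_moves(commands=[[0,0,0,-0.012,0.001,0,30],[0,0,0,-0.025,0.002,0,30],[0,0,0,-0.04,0.004,0,30],[0,0,0,-0.06,0.006,0,30],[0,0,0,-0.08,0.008,0,30]])

```text
time: 5.45
tool_pos: [0.5055, 0.1756, 0.1233]
ee_rot: [3.141, 0.001, -0.1]
wrist_force: [0.4, -0.2, -2.7]
width: 0.0501
finger_force: 30.0
```

```bash
python3 - <<'E'
from h import *
o=get_obs();print(o["time"],o["tool_pos"],o["ee_rot"],o["width"],o["wrist_force"])
s=snapshot("wrist");save(s,"w2.png",None,1.4)
E
```

```text
5.45 [0.50554755 0.17563025 0.12330347] [ 3.14147069e+00  5.57397124e-04 -9.99967823e-02] 0.05011137550154189 [ 0.35261617 -0.20166302 -2.67826392]
```

View pics/w2.png

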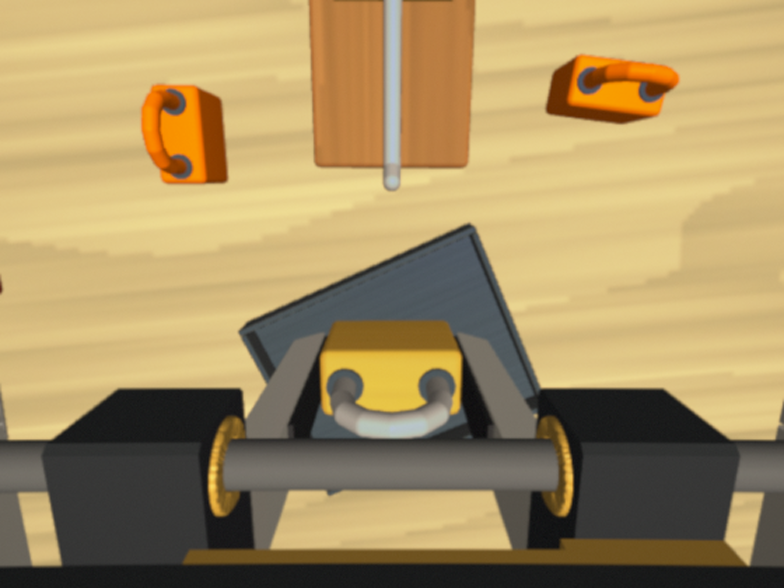

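The lock is held level and is off the hook; the tip is at (280,131) and clear. Moving to in front of the empty hook, raised.

>>> apply_moves(commands=[[0,0,0,-0.02,0,0.03,30],[0,0,0.04,-0.035,-0.03,0.06,30],[0,0,0.08,-0.045,-0.07,0.08,30],[0,0,0.12,-0.045,-0.115,0.1,30],[0,0,0.16,-0.045,-0.16,0.1,30]])

```text
time: 6.0
tool_pos: [0.4631, 0.0145, 0.2275]
ee_rot: [3.14, -0.008, 0.063]
wrist_force: [1.5, -0.6, -2.3]
width: 0.0498
finger_force: 30.0
```

>>> apply_moves(commands=[[0,0,0.02,0,-0.045,0,30],[0,0,0.04,0,-0.09,0,30],[0,0,0.04,0,-0.135,0,30],[0,0,0.04,0,-0.16,0,30],[0,0,0.04,0,-0.16,0,30]])

```text
time: 6.5
tool_pos: [0.4615, -0.1472, 0.223]
ee_rot: [3.141, 0.001, 0.095]
wrist_force: [1.3, 0.4, -2.5]
width: 0.0498
finger_force: 30.0
```

```bash
python3 - <<'E'
from h import *
import pickle
o=get_obs();print(o["time"],o["tool_pos"],o["ee_rot"],o["width"])
s=snapshot("wrist");pickle.dump(s,open("w3.pkl","wb"));save(s,"w3.png",None,1.4)
print([(np.round(d["pixel"],1).tolist(),round(d["score"],2),atz(s,d["pixel"],.16).round(4)) for d in place_of("wrist","empty_hook")])
E
```

```text
6.5 [ 0.46153263 -0.14723784  0.22302349] [3.14062099e+00 8.39653317e-04 9.48166505e-02] 0.0498012321399204
[([280.6, 9.3], 0.7, array([ 0.6025, -0.1345,  0.16  ]))]
```

View pics/w3.png

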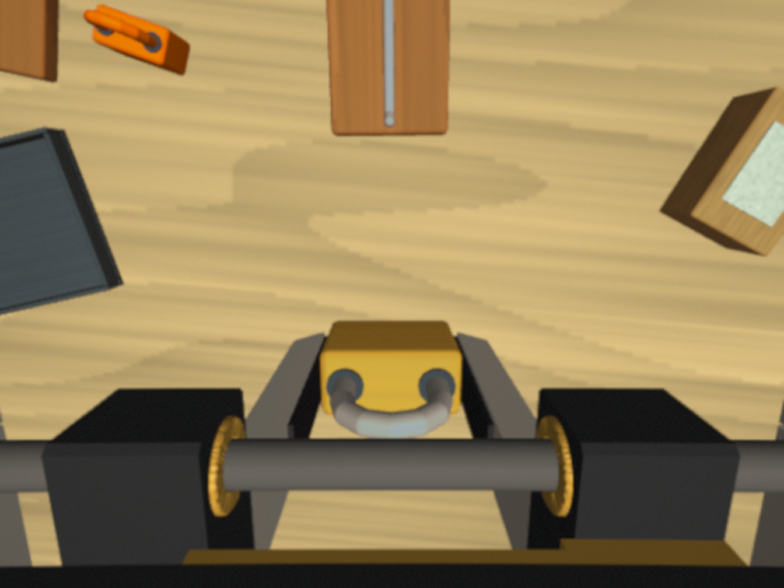

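The wire stands vertical at column 278 with its tip at (278,85), and the held lock is centred at column 279, so it is lined up. Going down and sliding on.

>>> apply_moves(commands=[[0,0,0,0,0,-0.04,30],[0,0,0,0,0,-0.08,30],[0,0,0,0.01,0.001,-0.099,30],[0,0,0,0.03,0.003,-0.099,30],[0,0,0,0.05,0.005,-0.099,30]])

```text
time: 7.1
tool_pos: [0.5121, -0.1371, 0.1234]
ee_rot: [-3.14, 0.002, 0.102]
wrist_force: [1.2, 0.4, -1.7]
width: 0.0497
finger_force: 30.0
```

```bash
python3 - <<'E'
from h import *
o=get_obs();print(o["time"],o["tool_pos"],o["ee_rot"])
s=snapshot("wrist");m=s["pixels"][150:200,240:320];save(s,"w4.png",(160,80,400,320),2.4)
S=snapshot("scene")
E
```

```text
7.1 [ 0.51212664 -0.13713879  0.12341963] [-3.14016999e+00  1.69551004e-03  1.02037838e-01]
```

View pics/w4.png

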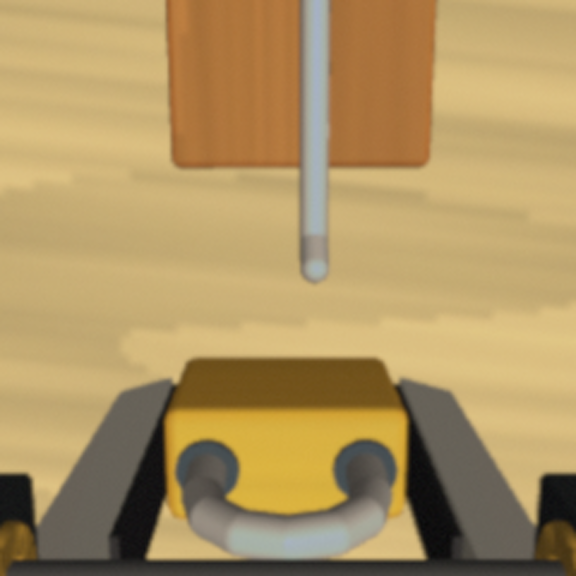

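The lock at column 286 sits about 5 mm to +y of the wire at column 315. Correcting that, then sliding on.

>>> apply_moves(commands=[[0,0,0,0,-0.0055,0,30],[0,0,0,0.01,-0.0045,0,30],[0,0,0,0.03,-0.003,0,30],[0,0,0,0.045,-0.001,0,30],[0,0,0,0.06,0,0,30]])

```text
time: 7.7
tool_pos: [0.573, -0.1393, 0.1248]
ee_rot: [3.142, -0.001, 0.1]
wrist_force: [-0.8, -0.2, -2.1]
width: 0.0503
finger_force: 30.0
```

>>> apply_moves(commands=[[0,0,0,0.01,0.001,0,30],[0,0,0,0.02,0.002,0,30],[0,0,0,0.03,0.003,0,30],[0,0,0,0.03,0.003,0,30],[0,0,0,0.03,0.003,-0.005,30]])

```text
time: 8.2
tool_pos: [0.6029, -0.1367, 0.1202]
ee_rot: [3.141, -0.001, 0.1]
wrist_force: [0.1, -0.2, -2.7]
width: 0.0499
finger_force: 30.0
```

```bash
python3 - <<'E'
from h import *
o=get_obs();print(o["time"],o["tool_pos"],o["ee_rot"],o["wrist_force"])
s=snapshot("scene");save(s,"s5.png",(130,150,250,310),3.5)
E
```

```text
8.2 [ 0.60286033 -0.13667163  0.12017067] [ 3.14080989e+00 -1.15400390e-03  9.98645595e-02] [ 0.14788609 -0.2405613  -2.66583438]
```

View pics/s5.png

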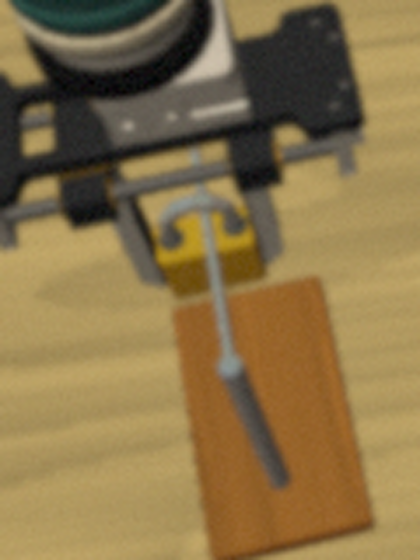

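The wire goes through the shackle (crop (200,205)). Lowering onto it.

>>> apply_moves(commands=[[0,0,0,0,0,-0.003,30],[0,0,0,0,0,-0.006,30],[0,0,0,0,0,-0.0075,30],[0,0,0,0,0,-0.0075,30],[0,0,0,0,0,-0.0075,30]])

```text
time: 8.75
tool_pos: [0.6023, -0.1366, 0.1129]
ee_rot: [3.141, -0.0, 0.1]
wrist_force: [-2.2, -0.4, 3.0]
width: 0.0501
finger_force: 30.0
```

Contact: the force in z went from -2.7 to +3 N. Opening gently.

>>> apply_moves(commands=[[0,0,0,0,0,0,55],[0,0,0,0,0,0,62],[0,0,0,0,0,0,75],[0,0,0,0,0,0,90],[0,0,0,0,0,0,100]])

```text
time: 9.25
tool_pos: [0.6025, -0.1365, 0.1118]
ee_rot: [3.142, 0.0, 0.1]
wrist_force: [0.3, -0.6, -0.7]
width: 0.0788
finger_force: 0.0
```

>>> apply_moves(commands=[[0,0,0,0,0,0,100],[0,0,0,0,0,0.02,100],[0,0,0,0,0,0.045,100],[0,0,0,0,0,0.08,100],[0,0,0,0,0,0.115,100]])

```text
time: 9.75
tool_pos: [0.6021, -0.1364, 0.2276]
ee_rot: [-3.141, 0.001, 0.1]
wrist_force: [0.6, -0.6, 0.3]
width: 0.0938
finger_force: 0.0
```

>>> apply_moves(commands=[[0,0,0,-0.02,0.01,0.04,100],[0,0,0,-0.06,0.02,0.06,100],[0,0,0,-0.1,0.03,0.08,100],[0,0,0,-0.11,0.03,0.08,100],[0,0,0,-0.11,0.03,0.08,100]])

```text
time: 10.25
tool_pos: [0.4919, -0.1065, 0.3085]
ee_rot: [3.14, -0.003, 0.1]
wrist_force: [0.6, -0.9, -0.6]
width: 0.0943
finger_force: 0.0
```

```bash
python3 - <<'E'
from h import *
o=get_obs();print(o["time"],o["tool_pos"],o["ee_rot"],o["wrist_force"])
s=snapshot("wrist");save(s,"w6.png",None,1)
print([(np.round(d["pixel"],1).tolist(),round(d["score"],2),atz(s,d["pixel"],.131).round(4)) for d in place_of("wrist","front_lock_grip")])
E
```

```text
10.25 [ 0.49190839 -0.10651197  0.30854608] [ 3.13982767 -0.00338771  0.09951708] [ 0.6052268  -0.90604233 -0.5919914 ]
[([317.2, 86.5], 0.88, array([ 0.6032, -0.1335,  0.131 ]))]
```

View pics/w6.png

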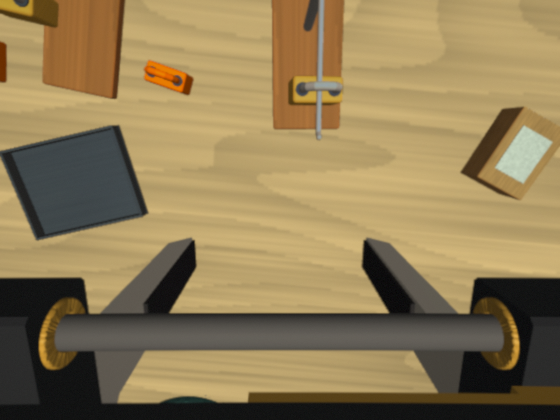

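The front lock hangs well on the second hook, at (317,88). Now the rear one.

>>> apply_moves(commands=[[0,0,-0.04,0.005,0.048,0,100],[0,0,-0.08,0.01,0.096,0,100],[0,0,-0.12,0.015,0.144,0,100],[0,0,-0.16,0.02,0.192,0,100],[0,0,-0.2,0.03,0.24,0,100]])

```text
time: 10.85
tool_pos: [0.523, 0.1355, 0.3047]
ee_rot: [3.141, 0.003, -0.102]
wrist_force: [0.7, -0.4, 0.1]
width: 0.0942
finger_force: 0.0
```

>>> apply_moves(commands=[[0,0,0,0.03,0.027,0,100],[0,0,0,0.058,0.027,0,100],[0,0,0,0.058,0.027,0,100],[0,0,0,0.058,0.027,0,100],[0,0,0,0.058,0.027,0,100]])

```text
time: 11.35
tool_pos: [0.5803, 0.1602, 0.306]
ee_rot: [3.141, 0.002, -0.101]
wrist_force: [-0.1, 0.8, 0.1]
width: 0.0937
finger_force: 0.0
```

```bash
python3 - <<'E'
from h import *
import pickle
o=get_obs();print(o["time"],o["tool_pos"],o["ee_rot"])
s=snapshot("wrist");t=snapshot("scene")
for q in ["front_lock_grip","rear_lock_grip"]:
    print([(np.round(d["pixel"],1).tolist(),round(d["score"],2),atz(s,d["pixel"],.131).round(4)) for d in place_of("wrist",q)])
    for d in masks_of("wrist",q): print(np.round(d["extent"]),round(d["score"],2),s["pixels"][d["mask"]].mean(0).round())
E
```

```text
11.35 [0.58028141 0.16019256 0.30600674] [ 3.14102583e+00  1.95162135e-03 -1.00781274e-01]
[]
[517. 128. 560. 165.] 0.98 [112.  85.  34.]
[([160.3, 77.6], 0.98, array([0.7062, 0.2647, 0.131 ])), ([357.9, 146.5], 0.94, array([0.6201, 0.0747, 0.131 ])), ([269.3, 125.4], 0.8, array([0.6505, 0.1633, 0.131 ])), ([187.4, 165.8], 0.62, array([0.6184, 0.253 , 0.131 ]))]
[145.  54. 188. 102.] 0.87 [102.  51. 111.]
[334. 138. 382. 161.] 0.83 [204. 112.  14.]
[175. 151. 203. 188.] 0.68 [194. 102.  15.]
[244. 113. 296. 140.] 0.62 [176. 151.  90.]
```

>>> apply_moves(commands=[[0,0,0,0.04,0.001,0,100],[0,0,0,0.07,0.001,-0.01,100],[0,0,0,0.07,0.001,-0.055,100],[0,0,0,0.07,0.001,-0.1,100],[0,0,0,0.07,0.001,-0.13,100]])

```text
time: 12.15
tool_pos: [0.6492, 0.1611, 0.1731]
ee_rot: [3.14, 0.004, -0.101]
wrist_force: [-0.3, -0.8, -0.0]
width: 0.0944
finger_force: 0.0
```

>>> apply_moves(commands=[[0,0,0,0,0,-0.025,100],[0,0,0,0,0,-0.05,100],[0,0,0,0,0,-0.064,100],[0,0,0,0,0,-0.064,100],[0,0,0,0,0,-0.064,60]])

```text
time: 12.65
tool_pos: [0.6509, 0.1615, 0.1141]
ee_rot: [-3.141, -0.001, -0.1]
wrist_force: [0.3, -0.4, 1.1]
width: 0.0891
finger_force: 0.0
```

>>> apply_moves(commands=[[0,0,0,0,0,0,40],[0,0,0,0,0,0,40],[0,0,0,0,0,0,30],[0,0,0,0,0,0,30],[0,0,0,0,0,0,30]])

```text
time: 13.15
tool_pos: [0.6505, 0.1613, 0.1132]
ee_rot: [3.141, -0.0, -0.1]
wrist_force: [0.4, -1.2, 0.1]
width: 0.05
finger_force: 30.0
```

>>> apply_moves(commands=[[0,0,0,0,0,0,30],[0,0,0,0,0,0.006,30],[0,0,0,0,0,0.012,30],[0,0,0,0,0,0.012,30],[0,0,0,-0.01,0.001,0.012,30]])

```text
time: 13.65
tool_pos: [0.6409, 0.1623, 0.1249]
ee_rot: [3.142, -0.001, -0.101]
wrist_force: [0.0, 1.2, -2.0]
width: 0.0495
finger_force: 29.9
```

>>> apply_moves(commands=[[0,0,0,-0.012,0.001,0,30],[0,0,0,-0.025,0.0025,0,30],[0,0,0,-0.04,0.004,0,30],[0,0,0,-0.055,0.0055,0,30],[0,0,0,-0.07,0.007,0,30]])

```text
time: 14.15
tool_pos: [0.5688, 0.1696, 0.1246]
ee_rot: [3.141, 0.001, -0.1]
wrist_force: [-0.1, 1.0, -2.8]
width: 0.0499
finger_force: 29.9
```

>>> apply_moves(commands=[[0,0,0,-0.015,0.0015,0,30],[0,0,0,-0.03,0.003,0,30],[0,0,0,-0.045,0.0045,0,30],[0,0,0,-0.07,0.007,0,30],[0,0,0,-0.09,0.009,0,30]])

```text
time: 14.65
tool_pos: [0.4782, 0.1786, 0.1245]
ee_rot: [3.141, 0.001, -0.1]
wrist_force: [0.4, -0.1, -2.0]
width: 0.0498
finger_force: 29.9
```

>>> apply_moves(commands=[[0,0,0.1,-0.02,-0.004,0,30],[0,0,0.2,-0.038,-0.008,-0.01,30],[0,0,0.3,-0.038,-0.008,-0.035,30],[0,0,0.4,-0.038,-0.008,-0.06,30],[0,0,0.4,-0.038,-0.008,-0.075,30]])

```text
time: 15.15
tool_pos: [0.4401, 0.1702, 0.0479]
ee_rot: [-3.141, 0.003, 0.302]
wrist_force: [0.0, -0.1, -2.9]
width: 0.0496
finger_force: 29.9
```

>>> apply_moves(commands=[[0,0,0,0,0,-0.01,30],[0,0,0,0,0,-0.02,30],[0,0,0,0,0,-0.026,30],[0,0,0,0,0,-0.028,30],[0,0,0,0,0,-0.028,30]])

```text
time: 15.65
tool_pos: [0.4426, 0.1706, 0.0222]
ee_rot: [3.142, -0.0, 0.3]
wrist_force: [0.4, 0.3, -2.4]
width: 0.0495
finger_force: 29.9
```

>>> apply_moves(commands=[[0,0,0,0,0,-0.001,30],[0,0,0,0,0,-0.002,30],[0,0,0,0,0,-0.003,30],[0,0,0,0,0,-0.003,30],[0,0,0,0,0,-0.003,30]])

```text
time: 16.15
tool_pos: [0.4425, 0.1705, 0.0191]
ee_rot: [3.142, -0.0, 0.3]
wrist_force: [-0.2, -0.2, -2.4]
width: 0.0502
finger_force: 29.9
```

>>> apply_moves(commands=[[0,0,0,0,0,-0.001,30],[0,0,0,0,0,-0.0015,30],[0,0,0,0,0,-0.0015,30],[0,0,0,0,0,-0.0015,30],[0,0,0,0,0,-0.0015,30]])

```text
time: 16.65
tool_pos: [0.4426, 0.1706, 0.0189]
ee_rot: [3.141, -0.001, 0.3]
wrist_force: [-3.0, -0.3, 5.0]
width: 0.05
finger_force: 29.9
```

It is on the tray floor. Releasing and retreating.

>>> apply_moves(commands=[[0,0,0,0,0,0.0005,55],[0,0,0,0,0,0.0005,60],[0,0,0,0,0,0.0005,70],[0,0,0,0,0,0.0005,85],[0,0,0,0,0,0.0005,85]])

```text
time: 17.15
tool_pos: [0.4424, 0.1705, 0.0179]
ee_rot: [3.141, 0.0, 0.3]
wrist_force: [0.2, -0.2, 0.4]
width: 0.0763
finger_force: 0.0
```

>>> apply_moves(commands=[[0,0,0,0,0,0,85],[0,0,0,0,0,0.02,85],[0,0,0,0,0,0.05,85],[0,0,0,0,0,0.09,85],[0,0,0,0,0,0.13,85]])

```text
time: 17.65
tool_pos: [0.4419, 0.1704, 0.1488]
ee_rot: [3.142, 0.001, 0.3]
wrist_force: [0.6, 0.3, 0.6]
width: 0.08
finger_force: 0.0
```

>>> apply_moves(commands=[[0,0,0,-0.02,-0.03,0.04,85],[0,0,0,-0.05,-0.06,0.08,85],[0,0,0,-0.08,-0.1,0.12,85],[0,0,0,-0.08,-0.14,0.12,85],[0,0,0,-0.08,-0.14,0.12,85]])

```text
time: 18.15
tool_pos: [0.3624, 0.0275, 0.2711]
ee_rot: [3.138, -0.006, 0.295]
wrist_force: [0.0, 0.2, -0.6]
width: 0.0801
finger_force: 0.0
```

```bash
python3 - <<'E'
from h import *
o=get_obs();print(o["time"],o["tool_pos"],o["wrist_force"])
s=snapshot("scene");w=snapshot("wrist")
a=s["pixels"][130:310,120:440];b=cv2.resize(w["pixels"],(640,480))[:230]
im=np.vstack([cv2.resize(a,(640,360),interpolation=cv2.INTER_CUBIC),b])[:,:,::-1]
cv2.imwrite("pics/f.png",im)
E
```

```text
18.15 [0.36243734 0.02745579 0.27110724] [ 0.03211294  0.15960062 -0.56081689]
```

View pics/f.png

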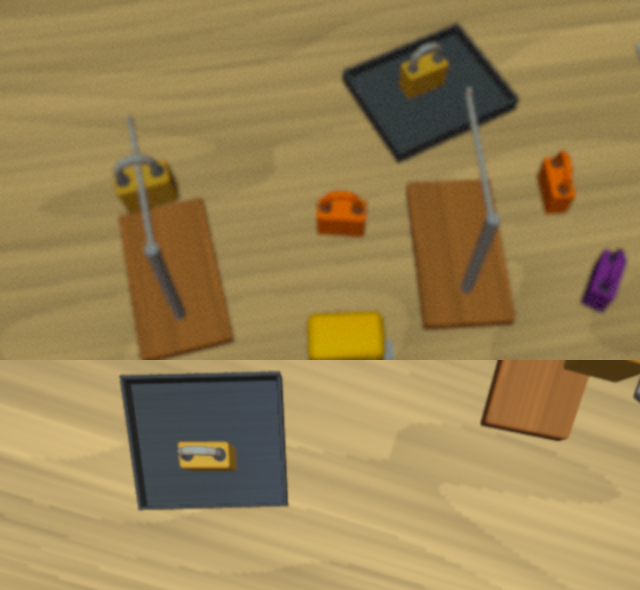

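The front lock hangs on the second hook (picture (140,170)), and the rear lock stands upright in the tray ((425,70)). The robot is touching nothing.

```bash
python3 -c "
from bench import *
print(close_job())"
```

```text
the job is handed in; nothing more can be done
None
```

The job is handed in: the front padlock hangs on the formerly empty hook and the rear one stands upright in the tray, finished at about 18 s of the 58 s allowed.

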